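Let one short tin out of the dispenser

TASK

Let one tin out of the dispenser with the short tins: press its paddle right down with a fingertip and keep it down until the first tin has rolled out into the front trough, then let the paddle come all the way back up so that the next tin moves up to the gate. Let out only the one, do not touch the tins themselves, and leave the dispenser with the tall tins and the other things on the counter as they are.

Things in the scene. Friction and masses are not known exactly. Their poses are not given: they have to be found in the camera images.
- rack_short: Sheet-steel tin dispenser fixed to the counter, 325 mm long, 80 mm wide, 195 mm high: a lane sloping 10 deg down to its front (its own -x), holding three short tins (73 mm diameter, 58 mm long) across it, above it a rocking lever with the gate at its front end and the paddle at its rear end. Origin: centre of its footprint at counter height; x uphill to its rear, y left, z up.
- lever_short (a joint): Lever of the dispenser with the short tins, rad: 0 = at rest, paddle up, gate shut; 0.62 = paddle hard down on its stop, gate up. A tin passes the gate only above about 0.55. Spring return: about 3 N on the paddle starts it, 6 to 7 N holds it down. Pressed, a cross rod on the lever drops in front of the second tin and keeps it back: one tin per press.
- paddle_short (a point): Centre of the top face of the paddle of the dispenser with the short tins: flat, black-rubber-faced plate 42 x 42 mm, mid-width on a cross bar, highest part of the dispenser. At rest at x 18, z 188 mm in the dispenser's frame, front edge 18 deg low. It swings 83 mm about the pivot: right down, it is at x 33, z 139, rear edge 18 deg low. Nothing is above it, tins lie close below.
- pivot_short (a point): Lever's pivot (axis along y) of the dispenser with the short tins; x -50, y 0, z 141 mm in the dispenser's frame.
- gate_short (a point): Lower edge of the shut gate, mid-width, of the dispenser with the short tins: a 2 mm steel plate hanging 48 mm above the lane in front of the first tin.
- trough_short (a point): Trough of the dispenser with the short tins, at the lane's front end behind a 30 mm lip: where the centre of a tin lying in it comes; x -125, z 57 mm in the dispenser's frame.
- short_tin1: Short tin, steel with a plain pale label, 73 mm diameter, 58 mm long, about 0.24 kg, lying across the lane, first, lying against the gate; origin at its centre, at x = -38, z = 73 mm in the dispenser's frame at the start.
- short_tin2: Short tin, steel with a plain pale label, 73 mm diameter, 58 mm long, about 0.24 kg, lying across the lane, second; origin at its centre, at x = +35, z = 86 mm in the dispenser's frame at the start.
- short_tin3: Short tin, steel with a plain pale label, 73 mm diameter, 58 mm long, about 0.24 kg, lying across the lane, third, rearmost; origin at its centre, at x = +107, z = 98 mm in the dispenser's frame at the start.
- rack_tall: Sheet-steel tin dispenser fixed to the counter, 325 mm long, 132 mm wide, 195 mm high: a lane sloping 10 deg down to its front (its own -x), holding three tall tins (73 mm diameter, 110 mm long) across it, above it a rocking lever with the gate at its front end and the paddle at its rear end. Origin: centre of its footprint at counter height; x uphill to its rear, y left, z up.
- lever_tall (a joint): Lever of the dispenser with the tall tins, rad: 0 = at rest, paddle up, gate shut; 0.62 = paddle hard down on its stop, gate up. A tin passes the gate only above about 0.55. Spring return: about 3 N on the paddle starts it, 6 to 7 N holds it down. Pressed, a cross rod on the lever drops in front of the second tin and keeps it back: one tin per press.
- paddle_tall (a point): Centre of the top face of the paddle of the dispenser with the tall tins: flat, black-rubber-faced plate 42 x 42 mm, mid-width on a cross bar, highest part of the dispenser. At rest at x 18, z 188 mm in the dispenser's frame, front edge 18 deg low. It swings 83 mm about the pivot: right down, it is at x 33, z 139, rear edge 18 deg low. Nothing is above it, tins lie close below.
- tall_tin1: Tall tin, the same diameter (73 mm) but 110 mm long, about 0.46 kg, number 1 from the gate in the other dispenser; origin at its centre.
- tall_tin2: Tall tin, the same diameter (73 mm) but 110 mm long, about 0.46 kg, number 2 from the gate in the other dispenser; origin at its centre.
- tall_tin3: Tall tin, the same diameter (73 mm) but 110 mm long, about 0.46 kg, number 3 from the gate in the other dispenser; origin at its centre.
- jar: Closed glass jar, 68 mm diameter, 110 mm high, standing on the counter at one side; origin under its centre. Leave alone.
- cup: White mug, 80 mm diameter, 85 mm high, on the counter at a side; origin under its centre. Leave alone.
- ramekin: Steel small pot, 150 mm across, 65 mm high, on the counter beyond the dispensers; origin under its centre. Leave alone.

How it is judged:
On the way, in this order (a step that is already met when the one before it is completed fails the run):
1. the paddle of the short-tin dispenser is pressed down with the fingers and its gate lifts (value of joint lever_short above 0.3 rad and contact force between the fingers and rack_short above 1 N).
2. the first short tin has rolled out into the front trough while the paddle is kept down (x of short_tin1 in the frame of rack_short between -0.14 and -0.108 m and value of joint lever_short above 0.5 rad), for 0.2 s.
At the end, for the whole second after the job is handed in: First short tin at rest in its front trough (within 15 mm along the lane), lever back at rest (under 0.08 rad), second short tin at the gate and third behind it (20 mm), tall tins in place (20 mm) and their lever at rest, jar, mug and small pot within 30 mm of where they stood (value of joint each of lever_short, lever_tall below 0.08 rad and x of short_tin1 in the frame of rack_short between -0.14 and -0.108 m and z of short_tin1 in the frame of rack_short below 0.07 m and x of short_tin2 in the frame of rack_short between -0.058 and -0.018 m and x of short_tin3 in the frame of rack_short between 0.014 and 0.054 m and z of short_tin2 in the frame of rack_short below 0.09 m and z of short_tin3 in the frame of rack_short below 0.105 m and linear speed of each of short_tin1, short_tin2, short_tin3 below 0.02 m/s and x of tall_tin1 in the frame of rack_tall between -0.058 and -0.018 m and x of tall_tin2 in the frame of rack_tall between 0.014 and 0.054 m and x of tall_tin3 in the frame of rack_tall between 0.086 and 0.126 m and distance of each of jar, cup, ramekin from where it was at the start of the episode below 0.03 m); the robot touches nothing.
It fails at once if the robot touches a tin (contact force between any of the fingers, the arm and short_tin1 above 0.5 N or contact force between any of the fingers, the arm and short_tin2 above 0.5 N or contact force between any of the fingers, the arm and short_tin3 above 0.5 N or contact force between any of the fingers, the arm and tall_tin1 above 0.5 N or contact force between any of the fingers, the arm and tall_tin2 above 0.5 N or contact force between any of the fingers, the arm and tall_tin3 above 0.5 N).
It fails at once if a second short tin gets past the gate (x of short_tin2 in the frame of rack_short below -0.075 m).
It fails at once if a tin is lifted (height (world z) of any of short_tin1, short_tin2, short_tin3, tall_tin1, tall_tin2, tall_tin3 above 0.15 m).
It fails at once if the lever of the dispenser with the tall tins is pressed (value of joint lever_tall above 0.12 rad).
It fails at once if the jar, the mug or the small pot is displaced or lifted (distance of any of jar, cup, ramekin from where it was at the start of the episode above 0.03 m).
It also fails if it takes over 42 s, if anything falls off the work surface, if the arm or the gripper's body presses on something with over 40 N, if the wrist force passes 120 N, or if a joint passes its speed limit or range.

ROBOT

A 6-joint arm with a two-finger parallel gripper is mounted at the origin on the work surface. World frame = base frame: x ahead of the robot, y to its left, z up, the work surface at z = 0. Lengths are in m, angles in rad, forces in N, time in s.
With the tool pointing down it reaches from about 0.375 to 0.9 m from the base axis. Payload 3.1 kg.
Tool frame: the origin (TCP) lies at the very end of the fingers, on their centre line; the grasp point (between the pads) lies 19 mm behind it; z points along the fingers, y is the direction in which the jaws open and shut (so a half turn about z gives the same grasp; the last joint's range is limited). The gripper opens to 85 mm and grips with 20 to 120 N. Pads are 22 mm wide; open, the fingers measure 114 mm over their backs; the gripper's body (76 mm by 85 mm) begins 54 mm behind the grasp point. The pads swing forward as they close: fully open they stand 13 mm farther back than shut.
Start: joints at [-1.405, 0.527, 1.433, -0, 1.181, -0.178], TCP at [0.211, -0.588, 0.192] pointing down, gripper open.
Joint ranges: [-3.08, 3.08], [-0.75, 2.2], [0.22, 2.44], [-1.43, 4.57], [0, 2.65], [-2.85, 2.85]. Speed limits (rad/s): [2.79, 2.79, 3.14, 3.14, 3.14, 3.14].

INTERFACE

Orientations are given as a unit quaternion [x, y, z, w].
In Python, from station import manip gives the robot as it stands.
- The arm moves only by the tool send_rows, never from a script. Its argument "motion" is a list of rows, each an object with "gripper": the finger opening in mm, from 0 to 85.4; "travel": the shift along the tool's x, y, z in mm, a list of three; "rotation": the turn, a rotation vector about the tool's x, y, z in degrees, a list of three. In form: [{"gripper": gripper, "travel": [x, y, z], "rotation": [ax, ay, az]}, ...]. A call has 1 to 12 rows; each row shifts and turns the commanded pose from where the row before left it, along the tool's axes as they then stand; what a row does not reach is not made up. A row lasts 1/12 s, in which the tool goes at most 41.7 mm and 7.16 degrees, less where a joint would pass 70% of its speed; a pose out of reach is approached as far as the arm can. A call is refused whole if a number of a shift passes 41.7 or a number of a turn 7.16, either way. A call with a gripper value outside its range is refused whole. The fingers move at their own pace and stop on an object; "newtons" is the grip in N (left out, the last holds). Time passes only in rows, so rows that do not move let the fingers close. It gives the time, the measured TCP pose, the force and the opening at its end, in the units of the state.
- manip.sense(): the state, without advancing time (a new reading comes with each control period).
- manip.snapshot(name): name is "scene" or "side" or "wrist"; returns the picture (384x512x3 uint8, red, green, blue); there is no depth.
- manip.calibration(name): a dict with "fx", "fy", "cx", "cy" (pixels), "k1" (the pictures are not rectified: a ray, as slopes to the right and down, at radius r is drawn at 1 + k1 r^2 times it, then the intrinsics apply), "cam_to_world" (4x4, takes a point from camera to world coordinates). Camera axes: x right, y down, z forward; pixel columns grow to the right and rows downward; lengths in m; the calibration is good to about 2 mm. A picture is of the moment at which its call begins: read the wrist's pose just before it. calibration takes no time and is no camera call; for the wrist camera it gives the pose at the moment of the call.
- manip.sign_off(): hands the job in, once; it reports no verdict.
The state is a dict: "t": time; "q": joint angles; "qd": joint speeds; "tau": joint torques, N m; "tcp_pos": TCP position; "tool_rot": TCP orientation; "force": force on the tool from outside, world axes, zero at the start; "ft_torque": the same for the moment, N m; "finger_gap": opening from 0.0 (shut) to 1.0 (fully open).
Only numpy, scipy, OpenCV 4.12 (cv2) and the standard library are available. Lean on these libraries where they do the work, as an engineer would, in place of code of your own. Each camera call takes 0.05 s, during which the arm holds its last target. There are 200 camera calls.

## Working session

There is one attempt and no reset: what is moved stays moved. The work goes in short steps, Python scripts to look and compute and a tool call to move; the robot and the scene stay as the last step left them, time stands still between calls to the robot, and variables do not carry over. Pictures are saved under pics/ and viewed, about 8 in all and at most 12, crops included, and the job is handed in when it is done.

Besides the shell and the picture viewer there is one more tool, called after "Request:" as name([rows], argument=value, ...), one row to a line, values as JSON. send_rows: Moves the arm, as the interface text tells. Its arguments: {"type":"object","properties":{"motion":{"type":"array","items":{"type":"object","properties":{"gripper":{"type":"number"},"travel":{"type":"array","items":{"type":"number"}},"rotation":{"type":"array","items":{"type":"number"}}}}},"newtons":{"type":"number"}},"required":["motion"]}

```bash
mkdir -p pics; python3 - <<'E'
from station import manip
import cv2,numpy as np
for n in("scene","side"):
    im=manip.snapshot(n); cv2.imwrite(f"pics/{n}0.png",im[:,:,::-1])
    c=manip.calibration(n); print(n,{k:np.round(v,4).tolist() for k,v in c.items()})
s=manip.sense();print(s)
E
```

```text
scene {'fx': 470.6329, 'fy': 470.6329, 'cx': 259.5374, 'cy': 197.7133, 'k1': 0.0267, 'cam_to_world': [[0.1704, 0.7863, -0.5939, 1.3517], [0.9853, -0.127, 0.1146, -0.1724], [0.0147, -0.6047, -0.7963, 1.2777], [0.0, 0.0, 0.0, 1.0]]}
side {'fx': 392.8965, 'fy': 392.8965, 'cx': 255.6897, 'cy': 189.2196, 'k1': -0.0628, 'cam_to_world': [[-0.7964, -0.3713, 0.4773, -0.0018], [-0.6043, 0.4567, -0.6529, 0.7499], [0.0244, -0.8084, -0.5881, 0.7766], [0.0, 0.0, 0.0, 1.0]]}
{'t': 0.1, 'q': array([-1.40552320e+00,  5.28366130e-01,  1.43377878e+00, -5.09570443e-06,
        1.18142448e+00, -1.78465816e-01]), 'qd': array([ 0.00012758, -0.00093565, -0.00342236, -0.00102896, -0.00146565,
       -0.00045742]), 'tau': array([-4.99385224e-04, -4.43303776e+01, -1.78586411e+01, -1.89493467e-04,
        3.88101500e-03,  5.51129276e-06]), 'tcp_pos': array([ 0.21055562, -0.58769168,  0.19133444]), 'tool_rot': array([ 9.85266116e-01,  1.71025448e-01,  4.16343674e-06, -9.88362173e-04]), 'force': array([-1.04413493, -0.03116916, -0.53662325]), 'ft_torque': array([-0.03161599,  0.02469551,  0.00880441]), 'finger_gap': 0.9998073448797852}
```

View pics/scene0.png

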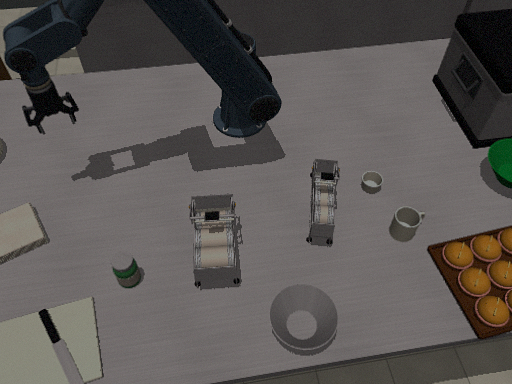

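View pics/side0.png

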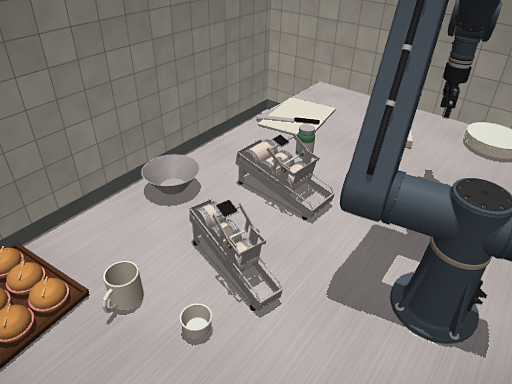

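The scene shows the wide (tall-tin) rack at about (215,240), with its paddle at (212,215), and the narrow (short-tin) rack at about (323,200), with its paddle at (327,176). In the side view the narrow rack is the near one, with its paddle at (228,208). Next I'll segment the black paddles and triangulate them.

```bash
cat > h.py <<'E'
import numpy as np,cv2
from station import manip
def ray(c,px):
    d=np.array([c["k1"],0,0,0,0]);K=np.array([[c["fx"],0,c["cx"]],[0,c["fy"],c["cy"]],[0,0,1]])
    a=(np.array(px)-[c["cx"],c["cy"]])/[c["fx"],c["fy"]]
    u=a.copy()
    for _ in range(10): u=a/(1+c["k1"]*(u@u))
    T=np.array(c["cam_to_world"]);v=T[:3,:3]@np.r_[u,1];return T[:3,3],v/np.linalg.norm(v)
def onz(c,px,z):
    o,v=ray(c,px);return o+v*(z-o[2])/v[2]
def tri(rays):
    A=sum(np.eye(3)-np.outer(v,v) for o,v in rays);b=sum((np.eye(3)-np.outer(v,v))@o for o,v in rays)
    p=np.linalg.solve(A,b);return p,[np.linalg.norm(np.cross(p-o,v)) for o,v in rays]
def dark(im,cx,cy,r=16,th=45):
    m=((im.max(2)<th)*255).astype(np.uint8);w=np.zeros_like(m);w[cy-r:cy+r,cx-r:cx+r]=m[cy-r:cy+r,cx-r:cx+r]
    n,l,s,c=cv2.connectedComponentsWithStats(w);k=1+np.argmax(s[1:,4]);return c[k],s[k]
E
python3 - <<'E'
from h import *
R={}
for n,pts in(("scene",[(327,176),(212,215)]),("side",[(228,208),(282,140)])):
    im=cv2.imread(f"pics/{n}0.png");c=manip.calibration(n)
    for k,p in enumerate(pts):
        q,s=dark(im,*p);print(n,k,q,s,onz(c,q,.188));R.setdefault(k,[]).append(ray(c,q))
for k in R:print(tri(R[k]))
a=cv2.imread("pics/scene0.png")[150:260,280:360];b=cv2.imread("pics/side0.png")[190:320,180:290]
a=cv2.resize(a,(400,550),interpolation=2);b=cv2.resize(b,(400,473),interpolation=2)
o=np.zeros((550,800,3),np.uint8);o[:,:400]=a;o[:473,400:]=b;cv2.imwrite("pics/z.png",o)
E
```

```text
scene 0 [327.03296703 175.72527473] [321 172  14   8  91] [0.48934322 0.19998101 0.188     ]
scene 1 [211.6173913 215.3826087] [205 211  14   9 115] [ 0.57913235 -0.15969454  0.188     ]
side 0 [226.36516854 207.78651685] [217 200  20  16 178] [0.48470517 0.200689   0.188     ]
side 1 [280.5060241  139.90361446] [274 135  14  11  83] [ 0.57299    -0.15847919  0.188     ]
(array([0.48686236, 0.19989098, 0.18597202]), [np.float64(0.0011298001694510812), np.float64(0.001129800169451318)])
(array([ 0.57588592, -0.16063925,  0.18533179]), [np.float64(0.0014791592019139628), np.float64(0.0014791592019140053)])
```

View pics/z.png

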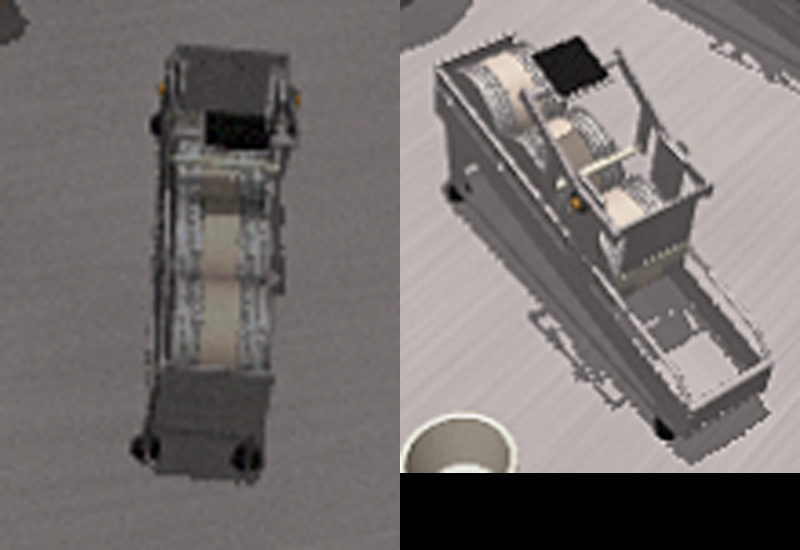

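The crop confirms it: the black paddle is above tins 1 and 2, and the trough faces the robot. The rack's side feet are at about (195,242) and (253,308) in the side view, with the rear feet at (309,239) and (329.5,241) in the scene. I'll use these for yaw.

```bash
python3 - <<'E'
from h import *
c=manip.calibration("side");a=onz(c,(195,242),.01);b=onz(c,(253,308),.01);print(a,b,np.degrees(np.arctan2((a-b)[1],(a-b)[0])),np.linalg.norm(a-b))
c=manip.calibration("scene");p=onz(c,(309,239),.01);q=onz(c,(329.5,241),.01);d=q-p;print(p,q,np.degrees(np.arctan2(-d[0],d[1])),np.linalg.norm(d))
for px in((331,188),(313,188)):print(onz(c,px,.01))
from scipy.spatial.transform import Rotation as R
print(R.from_quat(manip.sense()["tool_rot"]).as_matrix().round(4))
E
```

```text
[0.60054032 0.20541502 0.01      ] [0.33812313 0.28136852 0.01      ] -16.142449823222623 0.2731880606332793
[0.59351916 0.13709336 0.01      ] [0.61122975 0.19952414 0.01      ] -15.837774309200038 0.06489428601604011
[0.40411477 0.26022853 0.01      ]
[0.39423609 0.19893583 0.01      ]
[[ 9.415e-01  3.370e-01 -3.000e-04]
 [ 3.370e-01 -9.415e-01  1.900e-03]
 [ 3.000e-04 -1.900e-03 -1.000e+00]]
```

Request:
send_rows([
  {"gripper":0,"travel":[0,0,-37],"rotation":[0,0,0]},
  {"gripper":0,"travel":[0,0,-37],"rotation":[0,0,0]},
  {"gripper":0,"travel":[0,0,-36],"rotation":[0,0,0]},
  {"gripper":0,"travel":[0,0,0],"rotation":[0,0,0]},
], newtons=30)

```text
t: 0.43
tcp_pos: [0.2116, -0.5928, 0.3104]
tool_rot: [0.985, 0.171, -0.0, 0.008]
force: [0.4, -1.0, 1.6]
finger_gap: 0.458
```

Request:
send_rows([
  {"gripper":0,"travel":[26,-20.7,0],"rotation":[0,0,0]},
  {"gripper":0,"travel":[26,-20.7,0],"rotation":[0,0,0]},
  {"gripper":0,"travel":[26,-20.7,0],"rotation":[0,0,0]},
  {"gripper":0,"travel":[26,-20.7,0],"rotation":[0,0,0]},
  {"gripper":0,"travel":[26,-20.7,0],"rotation":[0,0,0]},
  {"gripper":0,"travel":[26,-20.7,0],"rotation":[0,0,0]},
  {"gripper":0,"travel":[26,-20.7,0],"rotation":[0,0,0]},
  {"gripper":0,"travel":[26,-20.7,0],"rotation":[0,0,0]},
  {"gripper":0,"travel":[26,-20.7,0],"rotation":[0,0,0]},
  {"gripper":0,"travel":[26,-20.7,0],"rotation":[0,0,0]},
  {"gripper":0,"travel":[26,-20.7,0],"rotation":[0,0,0]},
  {"gripper":0,"travel":[26,-20.7,0],"rotation":[0,0,0]},
])

```text
t: 1.43
tcp_pos: [0.421, -0.2476, 0.3018]
tool_rot: [0.985, 0.171, -0.0, -0.0]
force: [-0.4, -0.9, -0.6]
finger_gap: 0.0
```

Request:
send_rows([
  {"gripper":0,"travel":[18,-33.4,0],"rotation":[0,0,0]},
  {"gripper":0,"travel":[18,-33.4,0],"rotation":[0,0,0]},
  {"gripper":0,"travel":[18,-33.4,0],"rotation":[0,0,0]},
  {"gripper":0,"travel":[18,-33.4,0],"rotation":[0,0,0]},
  {"gripper":0,"travel":[18,-33.4,0],"rotation":[0,0,0]},
  {"gripper":0,"travel":[18,-33.4,0],"rotation":[0,0,0]},
  {"gripper":0,"travel":[18,-33.4,0],"rotation":[0,0,0]},
  {"gripper":0,"travel":[18,-33.4,0],"rotation":[0,0,0]},
  {"gripper":0,"travel":[18,-33.4,0],"rotation":[0,0,0]},
  {"gripper":0,"travel":[18,-33.4,0],"rotation":[0,0,0]},
  {"gripper":0,"travel":[18,-33.4,0],"rotation":[0,0,0]},
  {"gripper":0,"travel":[18,-33.4,0],"rotation":[0,0,0]},
])

```text
t: 2.43
tcp_pos: [0.4885, 0.2027, 0.3018]
tool_rot: [0.985, 0.171, -0.0, 0.0]
force: [0.8, -0.3, -0.2]
finger_gap: 0.001
```

Request:
send_rows([
  {"gripper":0,"travel":[0,0,0],"rotation":[0,0,6]},
  {"gripper":0,"travel":[0,0,0],"rotation":[0,0,6]},
  {"gripper":0,"travel":[0,0,0],"rotation":[0,0,6]},
  {"gripper":0,"travel":[0,0,0],"rotation":[0,0,6]},
  {"gripper":0,"travel":[0,0,0],"rotation":[0,0,6]},
  {"gripper":0,"travel":[0,0,0],"rotation":[0,0,6]},
  {"gripper":0,"travel":[0,0,0],"rotation":[0,0,0]},
  {"gripper":0,"travel":[0,0,0],"rotation":[0,0,0]},
  {"gripper":0,"travel":[0,0,0],"rotation":[0,0,0]},
])

```text
t: 3.18
tcp_pos: [0.4888, 0.2007, 0.3019]
tool_rot: [0.99, -0.141, -0.0, 0.0]
force: [0.5, 0.3, 0.1]
finger_gap: 0.0
```

```bash
python3 - <<'E'
from h import *
from scipy.spatial.transform import Rotation as R
s=manip.sense();print(s["t"],s["tcp_pos"],s["q"],s["force"],s["finger_gap"]);M=R.from_quat(s["tool_rot"]).as_matrix();print(M.round(4))
d=np.array([.487,.200,.187])-s["tcp_pos"];print("to paddle, tool mm",(M.T@d*1000).round(1))
c=manip.calibration("wrist");im=manip.snapshot("wrist");cv2.imwrite("pics/w.png",im[:,:,::-1])
print(c)
sd=manip.snapshot("side");cv2.imwrite("pics/sd1.png",sd[:,:,::-1]);o=np.zeros((384,800,3),np.uint8);o[:,:400]=cv2.resize(im[:,:,::-1],(400,384))
o[:,400:]=cv2.resize(sd[150:320,150:327,::-1],(400,384));cv2.imwrite("pics/z1.png",o)
E
```

```text
3.1833 [0.48876186 0.20072638 0.30194016] [ 1.78042321e-01  2.79331993e-01  1.52505515e+00 -2.42534895e-05
  1.33775846e+00  2.03118560e+00] [0.54174933 0.32966276 0.0855298 ] 2.4784572896388415e-05
[[ 9.604e-01 -2.786e-01 -5.000e-04]
 [-2.786e-01 -9.604e-01 -1.000e-04]
 [-5.000e-04  3.000e-04 -1.000e+00]]
to paddle, tool mm [ -1.4   1.2 114.9]
{'fx': 336.8492270733703, 'fy': 336.8492270733703, 'cx': 256.15769602864384, 'cy': 191.31319386361002, 'k1': 0.03115485873333616, 'cam_to_world': array([[-2.79075460e-01, -9.17557184e-01, -2.83206113e-01,
         5.61726089e-01],
       [-9.60269078e-01,  2.66794880e-01,  8.18766804e-02,
         1.80640137e-01],
       [ 4.31404504e-04,  2.94803845e-01, -9.55557694e-01,
         4.83641478e-01],
       [ 0.00000000e+00,  0.00000000e+00,  0.00000000e+00,
         1.00000000e+00]])}
```

View pics/w.png

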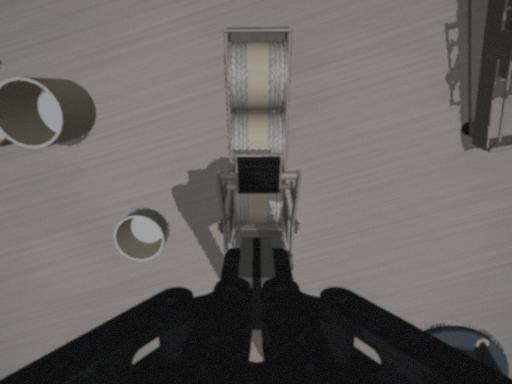

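The wrist view shows the rack lined up with the tool: the lane is vertical, the paddle is at (258.5,174.5), and its edges run x 238–280, y 156–194. I'll refine the paddle position from this view.

```bash
python3 - <<'E'
from h import *
c=manip.calibration("wrist");im=cv2.imread("pics/w.png");q,s=dark(im,258,175,21,30);print(q,s,onz(c,q,.187))
p=s[0]+s[2]/2,s[1]+s[3]/2;print(p,onz(c,p,.187))
R=[ray(c,q)]
for n,x in(("scene",(327.03,175.73)),("side",(226.37,207.79))):R.append(ray(manip.calibration(n),x))
print(tri(R))
a=onz(c,(258,45),.12);b=onz(c,(258.5,174),.187);print(np.degrees(np.arctan2((a-b)[1],(a-b)[0])))
E
```

```text
[257.58659704 175.23846823] [ 239  158   40   34 1149] [0.4882215  0.20057149 0.187     ]
(np.float64(259.0), np.float64(175.0)) [0.48807651 0.19927664 0.187     ]
(array([0.48726331, 0.20010548, 0.18591905]), [np.float64(0.0008659736999443225), np.float64(0.0007182289903071806), np.float64(0.0015644672378924392)])
-16.115157382667004
```

Request:
send_rows([
  {"gripper":0,"travel":[-1,0.5,33],"rotation":[0,0,0]},
  {"gripper":0,"travel":[0,0,33],"rotation":[0,0,0]},
  {"gripper":0,"travel":[0,0,20],"rotation":[0,0,0]},
  {"gripper":0,"travel":[0,0,13],"rotation":[0,0,0]},
  {"gripper":0,"travel":[0,0,0],"rotation":[0,0,0]},
  {"gripper":0,"travel":[0,0,0],"rotation":[0,0,0]},
])

```text
t: 3.78
tcp_pos: [0.4877, 0.2005, 0.2029]
tool_rot: [0.99, -0.142, -0.001, 0.0]
force: [0.3, -1.1, -0.2]
finger_gap: -0.0
```

Request:
send_rows([
  {"gripper":0,"travel":[0,0,4],"rotation":[0,0,0]},
  {"gripper":0,"travel":[0,0,4],"rotation":[0,0,0]},
  {"gripper":0,"travel":[0,0,4],"rotation":[0,0,0]},
  {"gripper":0,"travel":[2,0,4],"rotation":[0,0,0]},
  {"gripper":0,"travel":[2,0,4],"rotation":[0,0,0]},
  {"gripper":0,"travel":[2,0,4],"rotation":[0,0,0]},
  {"gripper":0,"travel":[0,0,0],"rotation":[0,0,0]},
])

```text
t: 4.37
tcp_pos: [0.4937, 0.1986, 0.1784]
tool_rot: [0.99, -0.142, -0.0, 0.0]
force: [0.2, 0.3, 0.3]
finger_gap: 0.001
```

Contact was expected by now, but the force is about zero, so I'll look before pressing further.

```bash
python3 - <<'E'
from h import *
s=manip.sense();print(s["force"],s["tcp_pos"])
w=manip.snapshot("wrist");sd=manip.snapshot("side")
o=np.zeros((400,800,3),np.uint8);o[:,:400]=cv2.resize(w[130:330,156:356,::-1],(400,400),interpolation=2)
o[:,400:]=cv2.resize(sd[160:290,170:300,::-1],(400,400),interpolation=2);cv2.imwrite("pics/z2.png",o)
E
```

```text
[0.15730866 0.29530643 0.32708543] [0.4936907  0.19863777 0.17837786]
```

View pics/z2.png

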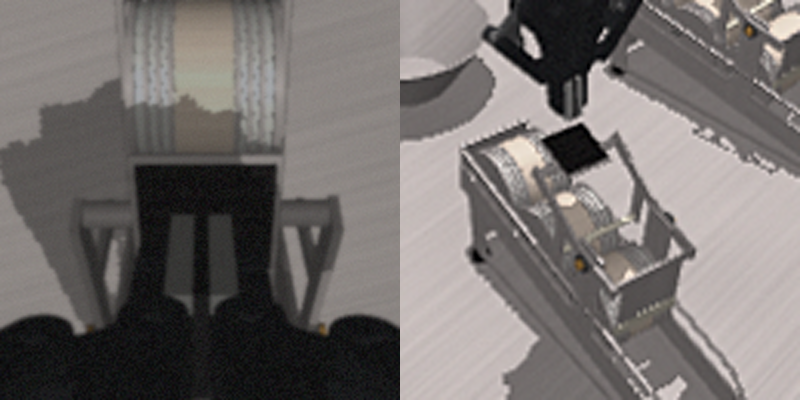

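```bash
python3 - <<'E'
from h import *
def proj(c,p):
    T=np.array(c["cam_to_world"]);v=T[:3,:3].T@(np.array(p)-T[:3,3]);u=v[:2]/v[2];u=u*(1+c["k1"]*u@u);return u*[c["fx"],c["fy"]]+[c["cx"],c["cy"]]
t=manip.sense()["tcp_pos"]
for n in("side","wrist","scene"):
    c=manip.calibration(n)
    for z in(0,.01,.02,.03):print(n,z,proj(c,t+[0,0,z]).round(1))
sc=manip.snapshot("scene");sd=manip.snapshot("side")
print(dark(sd[:,:,::-1],228,214,14,40))
o=np.zeros((500,800,3),np.uint8);o[:,:400]=cv2.resize(sc[140:240,280:360,::-1],(400,500),interpolation=2)
o[:,400:]=cv2.resize(np.clip(sd[170:250,190:254,::-1].astype(int)*2,0,255).astype(np.uint8),(400,500),interpolation=0);cv2.imwrite("pics/z3.png",o)
E
```

```text
side 0 [224.1 208.9]
side 0.01 [224.  205.6]
side 0.02 [223.9 202.3]
side 0.03 [223.8 199. ]
wrist 0 [257.9 223.5]
wrist 0.01 [258.  230.5]
wrist 0.02 [258.1 238.2]
wrist 0.03 [258.2 246.8]
scene 0 [326.6 178.8]
scene 0.01 [327.1 176.7]
scene 0.02 [327.5 174.5]
scene 0.03 [327.9 172.4]
(array([226.3021978 , 207.76373626]), array([217, 200,  20,  16, 182], dtype=int32))
```

View pics/z3.png

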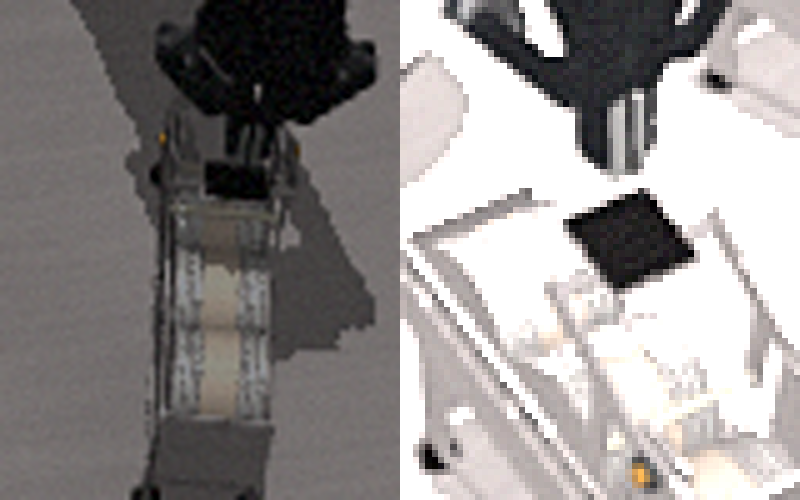

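```bash
python3 - <<'E'
from h import *
px={"side":(225.5,197.5),"scene":(330,170.8),"wrist":(257,237.5)}
r={n:ray(manip.calibration(n),p) for n,p in px.items()}
print(tri(list(r.values())));print(tri([r["side"],r["scene"]]),tri([r["side"],r["wrist"]]),tri([r["scene"],r["wrist"]]))
print(manip.sense()["tcp_pos"],manip.sense()["q"])
E
```

```text
(array([0.49476509, 0.19930419, 0.21313041]), [np.float64(0.005186252561467677), np.float64(0.0054639625281110455), np.float64(0.005408347482138166)])
(array([0.49066864, 0.20167334, 0.21509921]), [np.float64(0.003848190872263853), np.float64(0.0038481908722638345)]) (array([0.49604359, 0.19540487, 0.20908468]), [np.float64(0.003650956056475233), np.float64(0.003650956056475301)]) (array([0.51275401, 0.19494634, 0.2394362 ]), [np.float64(0.0009287266491931029), np.float64(0.0009287266491931354)])
[0.4937337  0.19891702 0.17926132] [1.72880476e-01 4.20076900e-01 1.67912538e+00 6.71369507e-05
 1.04228682e+00 2.02821331e+00]
```

The paddle hasn't moved. All three views put the real fingertip about 30 mm above the reported TCP, with the lateral position fine. I'll go on by guarded steps, using force to find contact.

Request:
send_rows([
  {"gripper":0,"travel":[-3,0,4],"rotation":[0,0,0]},
  {"gripper":0,"travel":[-3,0,4],"rotation":[0,0,0]},
  {"gripper":0,"travel":[0,0,4],"rotation":[0,0,0]},
  {"gripper":0,"travel":[0,0,2],"rotation":[0,0,0]},
  {"gripper":0,"travel":[0,0,0],"rotation":[0,0,0]},
])

```text
t: 4.98
tcp_pos: [0.4873, 0.2005, 0.1645]
tool_rot: [0.99, -0.142, -0.001, 0.0]
force: [0.2, -0.1, -0.3]
finger_gap: 0.002
```

Request:
send_rows([
  {"gripper":0,"travel":[0,0,3],"rotation":[0,0,0]},
  {"gripper":0,"travel":[0,0,3],"rotation":[0,0,0]},
  {"gripper":0,"travel":[0,0,0],"rotation":[0,0,0]},
])

```text
t: 5.23
tcp_pos: [0.4876, 0.2005, 0.1586]
tool_rot: [0.99, -0.142, -0.0, 0.0]
force: [0.5, -0.1, -0.9]
finger_gap: 0.001
```

Request:
send_rows([
  {"gripper":0,"travel":[0,0,3],"rotation":[0,0,0]},
  {"gripper":0,"travel":[0,0,2],"rotation":[0,0,0]},
  {"gripper":0,"travel":[0,0,0],"rotation":[0,0,0]},
])

```text
t: 5.48
tcp_pos: [0.4876, 0.2005, 0.1538]
tool_rot: [0.99, -0.142, -0.0, 0.0]
force: [1.0, 0.0, -0.8]
finger_gap: 0.005
```

Request:
send_rows([
  {"gripper":0,"travel":[0,0,2],"rotation":[0,0,0]},
  {"gripper":0,"travel":[0,0,2],"rotation":[0,0,0]},
  {"gripper":0,"travel":[0,0,0],"rotation":[0,0,0]},
])

```text
t: 5.73
tcp_pos: [0.4885, 0.2006, 0.1503]
tool_rot: [0.99, -0.142, 0.001, -0.0]
force: [2.0, 0.5, 0.8]
finger_gap: 0.0
```

```bash
python3 - <<'E'
from h import *
s=manip.sense();print(s["force"],s["tcp_pos"])
sd=manip.snapshot("side");w=manip.snapshot("wrist")
o=np.zeros((500,800,3),np.uint8);o[:400,:400]=cv2.resize(w[130:330,156:356,::-1],(400,400),interpolation=2)
o[:,400:]=cv2.resize(np.clip(sd[170:250,190:254,::-1].astype(int)*2,0,255).astype(np.uint8),(400,500),interpolation=0);cv2.imwrite("pics/z4.png",o)
E
```

```text
[2.02351785 0.47006922 0.83553179] [0.48853322 0.20056964 0.1503127 ]
```

View pics/z4.png

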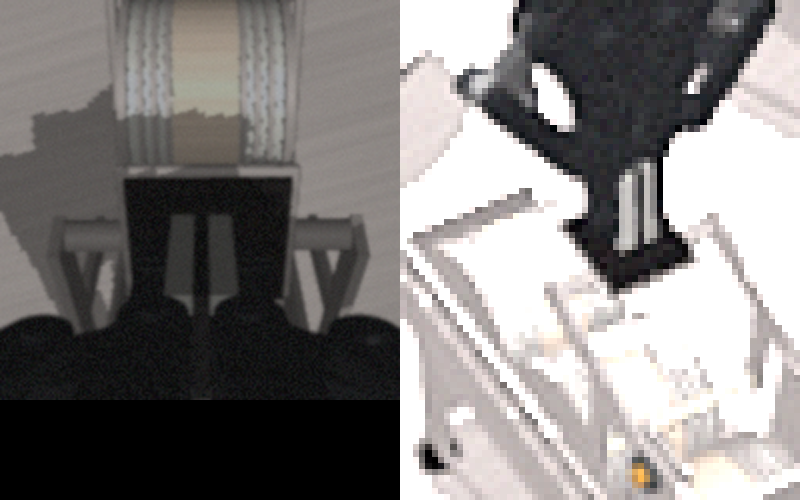

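Fingertip is now seated centrally on the paddle at TCP z ≈ 0.151, about 39 mm above nominal. I'll press along the paddle's arc.

Request:
send_rows([
  {"gripper":0,"travel":[2,0,3],"rotation":[0,0,0]},
  {"gripper":0,"travel":[2,0,3],"rotation":[0,0,0]},
  {"gripper":0,"travel":[1.5,0,3],"rotation":[0,0,0]},
  {"gripper":0,"travel":[1.5,0,3],"rotation":[0,0,0]},
  {"gripper":0,"travel":[0,0,0],"rotation":[0,0,0]},
])

```text
t: 6.25
tcp_pos: [0.4945, 0.1985, 0.1374]
tool_rot: [0.99, -0.142, -0.001, 0.0]
force: [0.2, -0.4, 1.0]
finger_gap: -0.0
```

Request:
send_rows([
  {"gripper":0,"travel":[1.5,0,4],"rotation":[0,0,0]},
  {"gripper":0,"travel":[1.5,0,4],"rotation":[0,0,0]},
  {"gripper":0,"travel":[1,0,4],"rotation":[0,0,0]},
  {"gripper":0,"travel":[1,0,4],"rotation":[0,0,0]},
  {"gripper":0,"travel":[0,0,0],"rotation":[0,0,0]},
])

```text
t: 6.67
tcp_pos: [0.4997, 0.1971, 0.1215]
tool_rot: [0.99, -0.142, 0.0, 0.0]
force: [-0.6, -0.2, 2.4]
finger_gap: 0.002
```

Request:
send_rows([
  {"gripper":0,"travel":[1,0,4],"rotation":[0,0,0]},
  {"gripper":0,"travel":[1,0,4],"rotation":[0,0,0]},
  {"gripper":0,"travel":[0,0,4],"rotation":[0,0,0]},
  {"gripper":0,"travel":[0,0,0],"rotation":[0,0,0]},
])

```text
t: 7.0
tcp_pos: [0.5019, 0.1965, 0.1097]
tool_rot: [0.99, -0.142, 0.0, 0.0]
force: [-1.4, -0.3, 6.0]
finger_gap: -0.0
```

```bash
cat > look.py <<'E'
from h import *
import sys
s=manip.sense();print(s["t"],s["force"],s["tcp_pos"])
sd=manip.snapshot("side");sc=manip.snapshot("scene")
o=np.zeros((560,800,3),np.uint8);o[:,:400]=cv2.resize(sc[140:252,280:360,::-1],(400,560),interpolation=2)
o[:,400:]=cv2.resize(np.clip(sd[190:316,190:280,::-1].astype(int)*1.5,0,255).astype(np.uint8),(400,560),interpolation=2);cv2.imwrite(sys.argv[1],o)
E
python3 look.py pics/z5.png
```

```text
7.0 [-1.43184923 -0.29058777  6.04792782] [0.50188738 0.19652635 0.10974638]
```

View pics/z5.png

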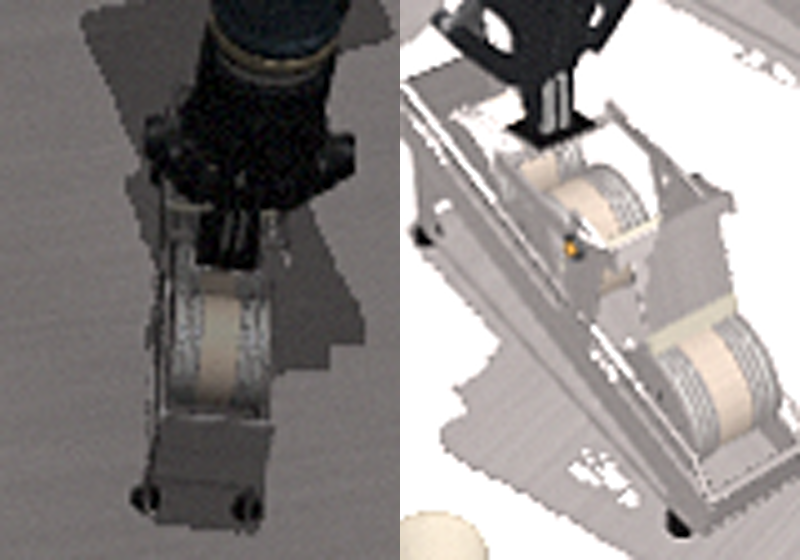

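Tin 1 has rolled under the raised gate and lies in the trough, at (720,390) in the crop. Tin 2 is held back. I'll press slightly further and hold.

Request:
send_rows([
  {"gripper":0,"travel":[0,0,2],"rotation":[0,0,0]},
  {"gripper":0,"travel":[0,0,0],"rotation":[0,0,0]},
  {"gripper":0,"travel":[0,0,0],"rotation":[0,0,0]},
])

```text
t: 7.35
tcp_pos: [0.502, 0.1965, 0.1085]
tool_rot: [0.99, -0.142, 0.001, 0.0]
force: [-1.0, -1.1, 5.2]
finger_gap: -0.002
```

Request:
send_rows([
  {"gripper":0,"travel":[0,0,2],"rotation":[0,0,0]},
  {"gripper":0,"travel":[0,0,0],"rotation":[0,0,0]},
  {"gripper":0,"travel":[0,0,0],"rotation":[0,0,0]},
  {"gripper":0,"travel":[0,0,0],"rotation":[0,0,0]},
  {"gripper":0,"travel":[0,0,0],"rotation":[0,0,0]},
  {"gripper":0,"travel":[0,0,0],"rotation":[0,0,0]},
  {"gripper":0,"travel":[0,0,0],"rotation":[0,0,0]},
  {"gripper":0,"travel":[0,0,0],"rotation":[0,0,0]},
  {"gripper":0,"travel":[0,0,0],"rotation":[0,0,0]},
  {"gripper":0,"travel":[0,0,0],"rotation":[0,0,0]},
  {"gripper":0,"travel":[0,0,0],"rotation":[0,0,0]},
  {"gripper":0,"travel":[0,0,0],"rotation":[0,0,0]},
])

```text
t: 8.35
tcp_pos: [0.5022, 0.1965, 0.1067]
tool_rot: [0.99, -0.142, 0.001, -0.0]
force: [0.7, -1.2, 4.8]
finger_gap: 0.001
```

```bash
python3 look.py pics/z6.png
```

```text
8.35 [ 0.67779    -1.2111932   4.80517201] [0.50218769 0.19647091 0.10669893]
```

View pics/z6.png

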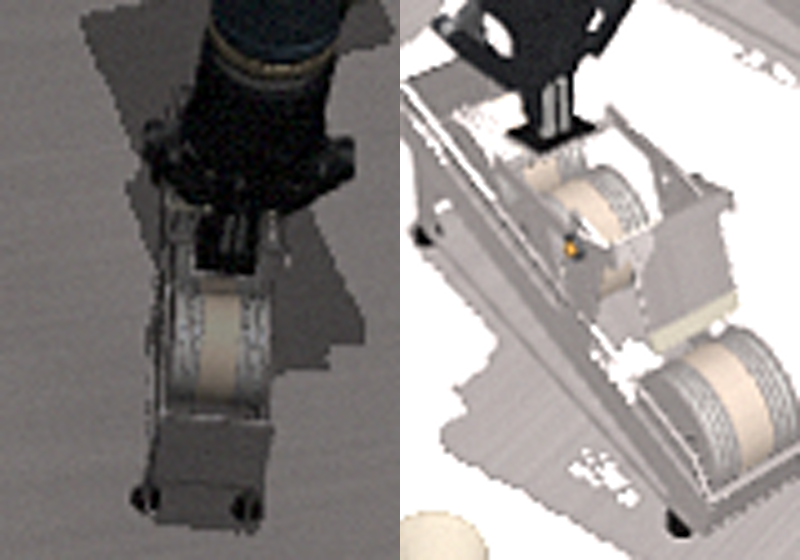

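Tin 1 now lies at the trough lip, at (745,410) in the crop. The force isn't at the stop level yet, so I'll press to the stop and hold so the step registers.

Request:
send_rows([
  {"gripper":0,"travel":[0,0,2],"rotation":[0,0,0]},
  {"gripper":0,"travel":[0,0,1],"rotation":[0,0,0]},
  {"gripper":0,"travel":[0,0,0],"rotation":[0,0,0]},
  {"gripper":0,"travel":[0,0,0],"rotation":[0,0,0]},
  {"gripper":0,"travel":[0,0,0],"rotation":[0,0,0]},
  {"gripper":0,"travel":[0,0,0],"rotation":[0,0,0]},
])

```text
t: 8.95
tcp_pos: [0.5023, 0.1964, 0.1037]
tool_rot: [0.99, -0.142, 0.001, -0.0]
force: [1.3, -0.9, 6.3]
finger_gap: -0.002
```

Request:
send_rows([
  {"gripper":0,"travel":[0,0,1.5],"rotation":[0,0,0]},
  {"gripper":0,"travel":[0,0,1],"rotation":[0,0,0]},
  {"gripper":0,"travel":[0,0,0],"rotation":[0,0,0]},
  {"gripper":0,"travel":[0,0,0],"rotation":[0,0,0]},
  {"gripper":0,"travel":[0,0,0],"rotation":[0,0,0]},
  {"gripper":0,"travel":[0,0,0],"rotation":[0,0,0]},
])

```text
t: 9.45
tcp_pos: [0.5024, 0.1965, 0.1021]
tool_rot: [0.99, -0.142, 0.001, -0.0]
force: [-1.9, -1.9, 11.3]
finger_gap: 0.001
```

The stop is reached (11 N). Holding has been long enough, so I'll release back along the arc and clear.

Request:
send_rows([
  {"gripper":0,"travel":[0,0,0],"rotation":[0,0,0]},
  {"gripper":0,"travel":[0,0,0],"rotation":[0,0,0]},
  {"gripper":0,"travel":[-1,0,-8],"rotation":[0,0,0]},
  {"gripper":0,"travel":[-1,0,-10],"rotation":[0,0,0]},
  {"gripper":0,"travel":[-3,0,-12],"rotation":[0,0,0]},
  {"gripper":0,"travel":[-4,0,-12],"rotation":[0,0,0]},
  {"gripper":0,"travel":[-5,0,-14],"rotation":[0,0,0]},
  {"gripper":0,"travel":[0,0,-25],"rotation":[0,0,0]},
  {"gripper":0,"travel":[0,0,-35],"rotation":[0,0,0]},
  {"gripper":0,"travel":[0,0,-40],"rotation":[0,0,0]},
  {"gripper":0,"travel":[0,0,-40],"rotation":[0,0,0]},
  {"gripper":0,"travel":[0,0,0],"rotation":[0,0,0]},
])

```text
t: 10.45
tcp_pos: [0.4923, 0.2019, 0.3051]
tool_rot: [0.99, -0.142, 0.008, -0.003]
force: [1.1, 0.2, 0.7]
finger_gap: 0.001
```

Request:
send_rows([
  {"gripper":0,"travel":[0,0,0],"rotation":[0,0,0]},
  {"gripper":0,"travel":[0,0,0],"rotation":[0,0,0]},
  {"gripper":0,"travel":[0,0,0],"rotation":[0,0,0]},
  {"gripper":0,"travel":[0,0,0],"rotation":[0,0,0]},
  {"gripper":0,"travel":[0,0,0],"rotation":[0,0,0]},
  {"gripper":0,"travel":[0,0,0],"rotation":[0,0,0]},
  {"gripper":0,"travel":[0,0,0],"rotation":[0,0,0]},
  {"gripper":0,"travel":[0,0,0],"rotation":[0,0,0]},
  {"gripper":0,"travel":[0,0,0],"rotation":[0,0,0]},
  {"gripper":0,"travel":[0,0,0],"rotation":[0,0,0]},
  {"gripper":0,"travel":[0,0,0],"rotation":[0,0,0]},
  {"gripper":0,"travel":[0,0,0],"rotation":[0,0,0]},
])

```text
t: 11.45
tcp_pos: [0.4879, 0.2006, 0.2968]
tool_rot: [0.99, -0.142, 0.0, -0.0]
force: [0.3, 0.3, 0.9]
finger_gap: -0.002
```

```bash
python3 look.py pics/z7.png; python3 - <<'E'
from h import *
sd=manip.snapshot("side");print(dark(sd,226,208,14,40))
E
```

```text
11.45 [0.31418388 0.29645631 0.94743835] [0.48787174 0.20058032 0.29677625]
(array([226.36666667, 207.84444444]), array([217, 200,  20,  16, 180], dtype=int32))
```

View pics/z7.png

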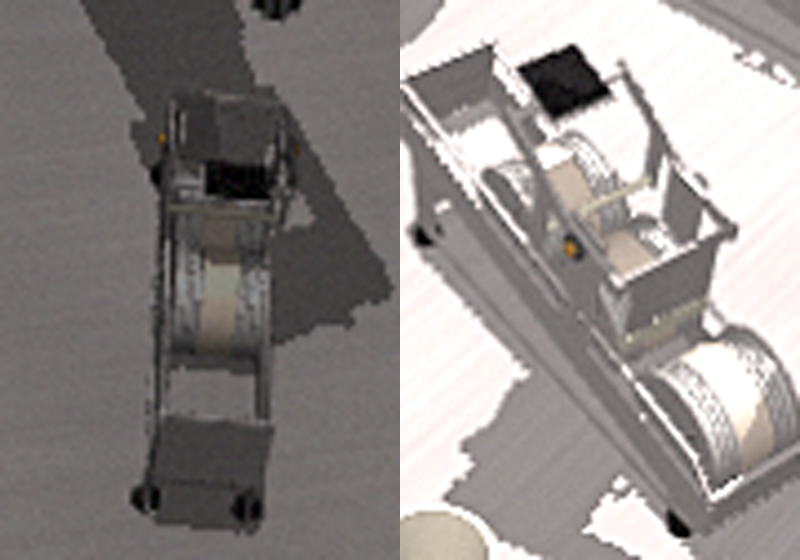

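Tin 1 is in the trough, at (740,410) in the crop. Tins 2 and 3 have moved up to the shut gate, the rear slot is empty, and the paddle is back at its starting pixel, (226.4,207.8). I'll hand in.

```bash
python3 -c "
from station import manip
print(manip.sign_off())"
```

```text
the job is handed in; nothing more can be done
None
```

I let one short tin out of its dispenser and handed the job in. I pressed the paddle to its stop with the closed fingertips, where the force jumped to 11 N. I kept it down until the first tin lay in the front trough, then let the paddle come back up. The clock read about 11.5 s at the last check before hand-in.

**Last checks:** The final pictures show tin 1 at the trough lip, with tins 2 and 3 moved up behind the shut gate. The paddle's position in the side view is within 0.1 px of the start, and the arm is clear above it. I judged the tins' positions by eye, not by measuring them in the rack's frame. I did not re-check the tall-tin dispenser, jar, mug or small pot in the last pictures; I sent no move down near them.

**What disagreed:** The fingertips reached the paddle with the reported TCP about 39 mm lower than expected. The side, scene and wrist pictures also placed the real tip about 30 mm or more above the reported TCP, though they disagreed on the exact height. I found contact with small force-checked steps instead. The measured force during most of the press was also a little below the stated spring values until the stop.

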